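# Wind the mixer's disc down to the batch height

### The arm

A 6-joint arm with a two-finger parallel gripper is mounted at the origin on the work surface. World frame = base frame: x ahead of the robot, y to its left, z up, the work surface at z = 0. Lengths are in m, angles in rad, forces in N, time in s.
With the tool pointing down it reaches from about 0.375 to 0.925 m from the base axis. Payload 5.7 kg.
Tool frame: the origin (TCP) lies at the centre of the arm's flange, where the gripper is bolted on; the fingertips stand 173 mm ahead of it and the grasp point (between the pads) lies 155 mm ahead of it (env.grip_depth is the distance from the TCP to the grasp point, in m); z points along the fingers, y is the line along which they close (so a half turn about z gives the same grasp; the last joint's range is limited). The gripper opens to 85 mm and grips with 20 to 120 N. Pads are 22 mm wide; open, the fingers measure 114 mm over their backs; the gripper's body (76 mm by 85 mm) begins 54 mm behind the grasp point. The pads swing forward as they close: fully open they stand 13 mm farther back than shut.
Start: joints at [1.032, 0.359, 1.51, -0, 1.272, -0.115], TCP at [0.247, 0.547, 0.405] pointing down, gripper open.
Joint ranges: [-2.97, 2.97], [-1.01, 2.36], [0.21, 2.38], [-0.96, 4.11], [0.2, 2.71], [-2.98, 2.98]. Speed limits (rad/s): [2.39, 2.39, 3.14, 3.14, 3.14, 3.14].

### API

Orientations are given as [roll, pitch, yaw] about the fixed x, y, z axes, in that order (R = Rz(yaw) Ry(pitch) Rx(roll)).
In Python, from plant import env gives the robot as it stands.
- The arm moves only by the tool drive_tool, never from a script. Its argument "increments" is a list of rows, each a list of 3 entries, a list of its own where there are three numbers: the opening, from 0 (shut) to 1 (fully open), then the shift along the tool's x, y, z in units of 50 mm (1.0 is 50 mm), then the turn, a rotation vector about the tool's x, y, z in units of 6 degrees (1.0 is 6 degrees). A call has 1 to 8 rows; each row shifts and turns the commanded pose from where the row before left it, along the tool's axes as they then stand; what a row does not reach is not made up. A row lasts 1/10 s, in which the tool goes at most 50 mm and 8.59 degrees, less where a joint would pass 70% of its speed; a pose out of reach is approached as far as the arm can. A call is refused whole if a number of a shift passes 1 or a number of a turn 1, either way. A call with a gripper value outside its range is refused whole. The fingers move at their own pace and stop on an object; the grip force is fixed at half the most. Time passes only in rows, so rows that do not move let the fingers close. It gives the time, the measured TCP pose, the force, the opening and the grip force at its end, in the units of the state.
- env.get_state(): the state, without advancing time (a new reading comes with each control period).
- env.capture(name): name is "scene" or "top" or "wrist"; returns the picture (420x560x3 uint8, red, green, blue); there is no depth.
- env.get_calibration(name): a dict with "mtx" (3x3 intrinsics, pixels), "rvec" (rotation vector, rad) and "tvec" (3), from world to camera coordinates, as OpenCV has them; the wrist camera has in their place "T_tool_cam" (4x4, takes a point from camera to tool coordinates, whose origin is the TCP and whose axes are the flange's). Camera axes: x right, y down, z forward; pixel columns grow to the right and rows downward; lengths in m; the calibration is good to about 2 mm. The wrist camera is an equidistant fisheye: a pixel r from the principal point sees the ray r / f radians off the axis. A picture is of the moment at which its call begins: read the wrist's pose just before it. get_calibration takes no time and is no camera call.
- env.close_job(): hands the job in; it is judged then, once.
The state is a dict: "time": time; "qpos": joint angles; "qd": joint speeds; "joint_torque": joint torques, N m; "position": TCP position; "eef_rot": TCP orientation; "force": force on the tool from outside, world axes, zero at the start; "wrist_torque": the same for the moment, N m; "width": finger opening in m; "gripper_force": force on a finger pad.
Only numpy, scipy, OpenCV 4.12 (cv2) and the standard library are available. Lean on these libraries where they do the work, as an engineer would, in place of code of your own. Each camera call takes 0.05 s, during which the arm holds its last target. There are 200 camera calls.

### The job

Set the laboratory mixer for the next batch: push the spokes of its three-spoke lift wheel round gently with a fingertip, so that the spokes on the robot's side go down and the toothed disc sinks into the steel pot, until the yellow pointer on the mixing head stands level with the red marker on the white scale. Do not grip the wheel, push the head or shift the marker, and leave the pot and the other things on the bench where they stand.

Things in the scene. Friction and masses are not known exactly. Their poses are not given: they have to be found in the camera images.
- mixer: fixed frame of the mixer: blue base plate 220 x 420 x 20 mm (x -110..110, y -90..330 in its frame), column, white housing 76 x 80 mm up to 245 mm high, white scale bar upright at (62, -50), 245 to 460 mm high. Origin on the bench on the column's axis; x away from the robot (yaw up to 0.25 rad either way), y towards the pot, z up. The pot stands at its +y side, the lift wheel at its -y side.
- wheel: lift wheel on a shaft along the mixer's y; origin at its hub, (0, -150, 200) mm in the mixer's frame. 3 metal bars 8 mm thick from a 44 mm hub to black balls 28 mm across, centred 120 mm out; 70 mm each side is free. One spoke lies along its own +z, the others 120 degrees either way in its xz plane. -x side down lowers the head 20 mm per rad. Turns with 4 N at 85 mm; stays where left.
- head: moving mixing head: white housing 110 x 240 x 100 mm with a dark motor on top, a dark collar 60 mm across on the mast, and a steel shaft with a toothed disc 80 mm across, whose middle is at (0, 210, 178) mm in the head's frame. Axes as the mixer's, origin on the column's axis. Not to be pushed; it stays 70 mm or more from the spokes' plane.
- pointer_tip (a point): tip of the yellow pointer (a flat bar 6 mm thick) fixed to the head's collar, reaching past the white scale; this point, at mid-thickness, moves up and down with the head.
- marker_tip (a point): the -y end of the red marker, a clip 6 to 8 mm thick on the white scale bar; this point is at mid-thickness, below the pointer at the start. It must stay where it is set.
- pot: empty steel pot, 190 mm diameter, 140 mm high, with two side handles, standing loose on the base plate under the disc at (0, 210) in the mixer's frame; origin at the centre of its underside.
- beaker: glass beaker, 68 mm diameter, 90 mm high, on the bench on the robot's side of the wheel; origin under its centre. Leave alone.
- jar: white jar with red cap, 52 mm diameter, 75 mm high, on the robot's side of the mixer; origin under its centre. Leave alone.
- amber: amber bottle, 52 mm diameter, 110 mm high, on the robot's side of the wheel; origin under its centre. Leave alone.
- tub: white tub with blue cap, 60 mm diameter, 70 mm high, to the right of the wheel; origin under its centre. Leave alone.
- spatula: steel spatula 200 mm long lying on the bench on the robot's side of the mixer; its x axis runs along it. Leave alone.

How it is judged:
On the way:
1. the fingers push a spoke of the wheel (contact force between the fingers and wheel above 0.5 N), for 0.2 s.
At the end, for the whole second after the job is handed in: the pointer's tip is level with the middle of the red marker within 4 mm, up or down, the wheel is at rest, and the pot stands upright in its place on the base plate with the disc in it (z of pointer_tip in the frame of marker_tip between -0.004 and 0.004 m and angular speed of wheel below 0.05 rad/s and angle between pot's own z axis and vertical below 0.05 rad and horizontal distance between pot and mixer below 0.235 m and height (world z) of pot below 0.03 m); the robot touches nothing.
It fails at once if a bystander (beaker, jar, amber bottle, tub or spatula) is lifted, carried or shoved more than 15 mm (distance of any of beaker, jar, amber, tub, spatula from where it was at the start of the episode above 0.015 m).
It fails at once if the pot is shifted more than 10 mm (distance of pot from where it was at the start of the episode above 0.01 m).
It fails at once if the mixing head itself is pushed instead of the wheel (contact force between any of the fingers, the arm and head above 2 N).
It fails at once if the red marker is shifted more than 3 mm (distance of marker_tip from where it was at the start of the episode above 0.003 m).
It fails at once if the wheel is gripped or forced: the fingers press on it with more than 30 N (contact force between the fingers and wheel above 30 N).
It also fails if it takes over 72 s, if anything falls off the work surface, if the arm or the gripper's body presses on something with over 40 N, if the wrist force passes 120 N, or if a joint passes its speed limit or range.

## Working session

There is one attempt and no reset: what is moved stays moved. The work goes in short steps, Python scripts to look and compute and a tool call to move; the robot and the scene stay as the last step left them, time stands still between calls to the robot, and variables do not carry over. Pictures are saved under pics/ and viewed, at most 10 in all, crops included, and the job is handed in when it is done.

Besides the shell and the picture viewer there is one more tool, called after ">>>" by a JSON object that holds its "method" and its "body", one argument or row to a line. drive_tool: Moves the arm, as the interface text tells. Its arguments: {"type":"object","properties":{"increments":{"type":"array","items":{"type":"array"}}},"required":["increments"]}

```bash
ls; mkdir -p pics; python3 - <<'E'
from plant import env
import cv2
for n in ("scene","top"):
    im=env.capture(n); cv2.imwrite(f"pics/{n}0.png",im[:,:,::-1])
    c=env.get_calibration(n); print(n,c)
print(env.get_state())
E
```

```text
pics
scene {'mtx': array([[430.68220252,   0.        , 282.19501224],
       [  0.        , 430.68220252, 209.56680297],
       [  0.        ,   0.        ,   1.        ]]), 'rvec': array([ 0.11381817,  3.097726  , -0.46784703]), 'tvec': array([ 0.55605862, -0.02613906,  1.51469317])}
top {'mtx': array([[490.37227158,   0.        , 272.29309208],
       [  0.        , 490.37227158, 204.36168027],
       [  0.        ,   0.        ,   1.        ]]), 'rvec': array([ 2.15328071, -2.16999465,  0.13588565]), 'tvec': array([0.0418433 , 0.58694878, 1.26518305])}
{'time': 0.1, 'qpos': array([ 1.03192848e+00,  3.59467338e-01,  1.51133444e+00,  1.47184654e-06,
        1.27251685e+00, -1.15084341e-01]), 'qd': array([-0.00076063, -0.00238181, -0.0029337 ,  0.00098346, -0.00056232,
       -0.00042999]), 'joint_torque': array([-7.10022232e-04, -5.28655207e+01, -2.79351014e+01, -2.77859381e-04,
        5.19678259e-03, -1.73876947e-05]), 'position': array([0.24655643, 0.54664184, 0.40391304]), 'eef_rot': array([-3.13987826e+00, -1.99591102e-04,  2.71780854e+00]), 'force': array([-0.96077796, -0.60072057, -0.04714026]), 'wrist_torque': array([ 0.06638222, -0.0021603 , -0.03651369]), 'gripper_force': 0.0, 'width': 0.08538160278017633}
```

View pics/scene0.png

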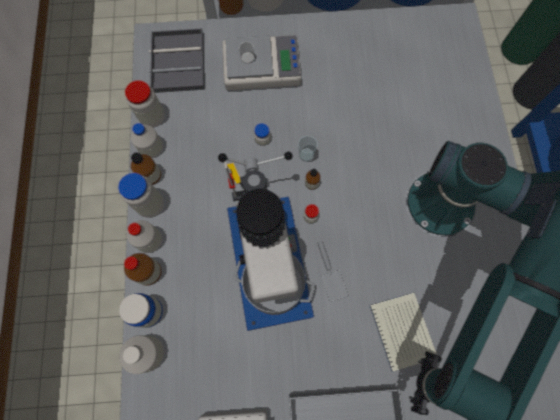

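View pics/top0.png

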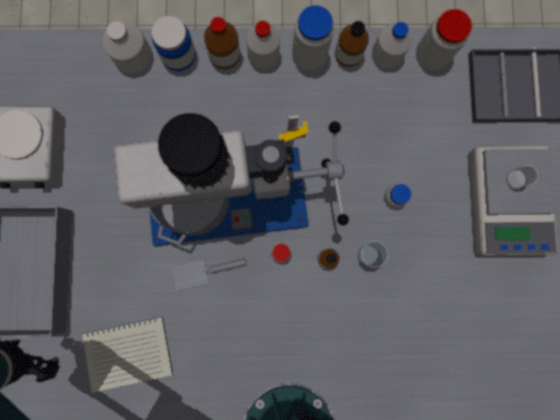

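The top view shows the wheel's balls near (335,128), (343,219) and (326,163), with the yellow pointer at (294,132). In the scene view the balls are near (222,158), (288,156) and (297,177), and the red marker is near (231,184). I'll enlarge both.

```bash
python3 - <<'E'
import cv2
a=cv2.imread("pics/scene0.png")[135:235,205:325]; b=cv2.imread("pics/top0.png")[105:240,250:410]
cv2.imwrite("pics/sc1.png",cv2.resize(a,None,fx=6,fy=6,interpolation=cv2.INTER_CUBIC))
cv2.imwrite("pics/tc1.png",cv2.resize(b,None,fx=4,fy=4,interpolation=cv2.INTER_CUBIC))
E
```

```text
(no output)
```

View pics/sc1.png

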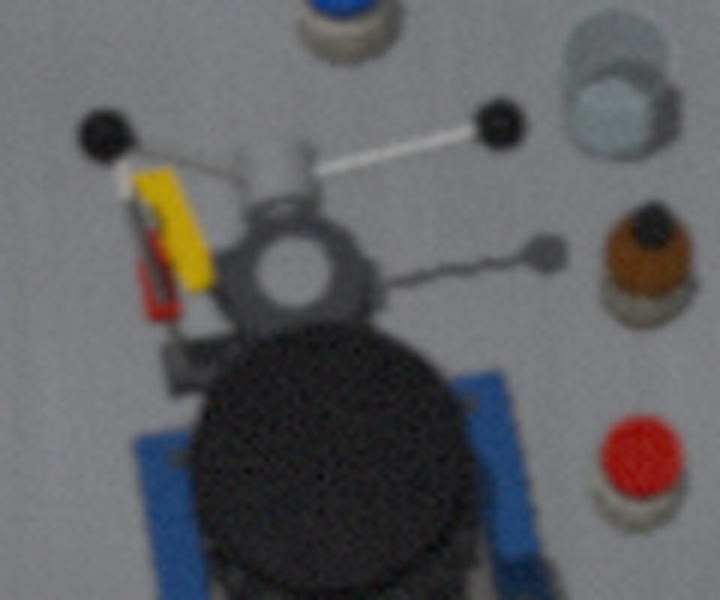

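View pics/tc1.png

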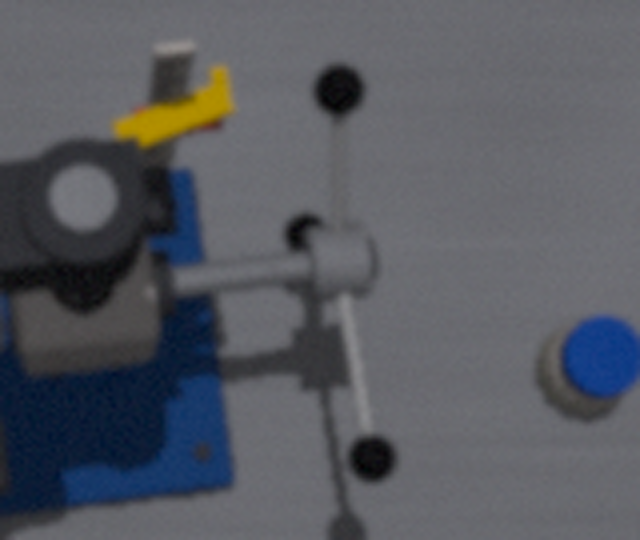

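The crops put the far ball at (334.8,127.3) top and (222.7,157.3) scene, and the near ball at (343,219.3) top and (288.3,155.7) scene. The -y end of the yellow pointer lies above the red marker's -y end, seen partly in both views. I'll triangulate these.

```bash
cat > h.py <<'E'
import numpy as np, cv2
from scipy.spatial.transform import Rotation as Rn
from plant import env
def ray(n,uv):
    c=env.get_calibration(n); R=cv2.Rodrigues(c['rvec'])[0]
    d=R.T@np.linalg.inv(c['mtx'])@[uv[0],uv[1],1]; return -R.T@c['tvec'],d/np.linalg.norm(d)
def tri(rays):
    A=sum(np.eye(3)-np.outer(d,d) for o,d in rays); b=sum((np.eye(3)-np.outer(d,d))@o for o,d in rays)
    p=np.linalg.solve(A,b); return p,[np.linalg.norm(np.cross(p-o,d)) for o,d in rays]
def plane(r,z): o,d=r; return o+d*(z-o[2])/d[2]
def wpose():
    s=env.get_state(); T=np.eye(4); T[:3,:3]=Rn.from_euler('xyz',s['eef_rot']).as_matrix(); T[:3,3]=s['position']; return T
def wray(T,uv):
    c=env.get_calibration('wrist'); K=c['mtx']; x=(uv[0]-K[0,2])/K[0,0]; y=(uv[1]-K[1,2])/K[1,1]
    r=np.hypot(x,y); W=T@c['T_tool_cam']; v=np.array([x/r*np.sin(r),y/r*np.sin(r),np.cos(r)]); return W[:3,3],W[:3,:3]@v
def wproj(T,p):
    c=env.get_calibration('wrist'); K=c['mtx']; W=np.linalg.inv(T@c['T_tool_cam']); q=W[:3,:3]@p+W[:3,3]
    t=np.arctan2(np.hypot(q[0],q[1]),q[2]); h=np.hypot(q[0],q[1]); return K[0,0]*q[0]/h*t+K[0,2],K[1,1]*q[1]/h*t+K[1,2]
E
python3 - <<'E'
from h import *
np.set_printoptions(precision=4,suppress=True)
s=lambda x,y:ray('scene',(205+(x+.5)/6-.5,135+(y+.5)/6-.5)); t=lambda x,y:ray('top',(250+(x+.5)/4-.5,105+(y+.5)/4-.5))
P={}
for k,a,b in [('far',(106,134),(339,89)),('near',(500,124),(372,457)),('ptr',(155,172),(226,68)),('ptr2',(178,170),(234,108)),('hubfront',(280,140),(376,255))]:
    P[k]=tri([s(*a),t(*b)]); print(k,*P[k])
f,n=P['far'][0],P['near'][0]; print('dist',np.linalg.norm(f-n),'(exp .2078)')
x=f-n; yaw=np.arctan2(x[1],x[0]); print('yaw',yaw)
lift=np.arctan2(f[2]-n[2],np.hypot(x[0],x[1])); print('tilt',lift)
ex=np.array([np.cos(yaw),np.sin(yaw),0]); ey=np.array([-np.sin(yaw),np.cos(yaw),0])
m=(f+n)/2; u=x/np.linalg.norm(x); up=np.cross(ey,u)
for sg in(1,-1): 
  w=np.cross(u,ey)
  print('hub cand',m+sg*.06*w)
for k,a,z in [('beaker',(372,257),.09),('amber',(329,259),.11),('jar',(281.5,253),.075),('tub',(400,194.5),.07)]:
    print(k,plane(ray('top',a),z))
print('plate corner',plane(t(232,484),.02), plane(t(190,170),.02))
for z in(.30,.35,.4): print('marker -y at z',z,plane(s(152,236),z),plane(t(222,128),z))
c=env.get_calibration('wrist');print(c)
E
```

```text
far [ 0.7244 -0.0972  0.2908] [np.float64(0.00034299314932841415), np.float64(0.0003429931493285019)]
near [ 0.5304 -0.1209  0.2182] [np.float64(0.00037836005787571746), np.float64(0.00037836005787545465)]
ptr [ 0.6937 -0.0234  0.4171] [np.float64(0.006309170437622769), np.float64(0.006309170437622757)]
ptr2 [ 0.6826 -0.0301  0.3975] [np.float64(0.0028784832430365855), np.float64(0.002878483243036505)]
hubfront [ 0.6467 -0.1266  0.2073] [np.float64(0.002830246286357943), np.float64(0.0028302462863577134)]
dist 0.20845706495113311 (exp .2078)
yaw 0.12156831690055653
tilt 0.3556122439269351
hub cand [ 0.6066 -0.1116  0.3108]
hub cand [ 0.6481 -0.1065  0.1983]
beaker [ 0.4457 -0.2115  0.09  ]
amber [ 0.4414 -0.1011  0.11  ]
jar [0.4578 0.0151 0.075 ]
tub [ 0.6063 -0.2935  0.07  ]
plate corner [ 0.5312 -0.0567  0.02  ] [ 0.7456 -0.0316  0.02  ]
marker -y at z 0.3 [ 0.7028 -0.0384  0.3   ] [ 0.701  -0.0328  0.3   ]
marker -y at z 0.35 [ 0.6976 -0.0179  0.35  ] [ 0.6879 -0.029   0.35  ]
marker -y at z 0.4 [0.6923 0.0027 0.4   ] [ 0.6747 -0.0253  0.4   ]
{'mtx': array([[325.1923,   0.    , 275.3721],
       [  0.    , 325.1923, 212.5527],
       [  0.    ,   0.    ,   1.    ]]), 'T_tool_cam': array([[ 0.    , -0.9635, -0.2677,  0.068 ],
       [ 1.    , -0.0003,  0.0011,  0.0002],
       [-0.0012, -0.2677,  0.9635,  0.0308],
       [ 0.    ,  0.    ,  0.    ,  1.    ]])}
```

Both balls fit well: their spacing is 208.5 mm against the expected 207.8, yaw is 0.12 and the hub is at (0.648,-0.107,0.198). I'll approach with shut fingers along the mixer's +y, working the wheel from its -y side. I'll go there in stages, starting with the swing round.

```bash
cat >> h.py <<'E'
YAW=.1216; EX=np.array([np.cos(YAW),np.sin(YAW),0]); EY=np.array([-np.sin(YAW),np.cos(YAW),0]); EZ=np.array([0,0,1.]); HUB=np.array([.648,-.1065,.198])
def Rt(a): # tool along mixer +y, tilted a below level, tool x up
    z=np.cos(a)*EY-np.sin(a)*EZ; x=np.sin(a)*EY+np.cos(a)*EZ; return np.c_[x,np.cross(z,x),z]
def rows(T0,wps):
    """wps: (pos,R,n rows); prints increments in tool units, returns the pose reached"""
    p,R=T0[:3,3].copy(),T0[:3,:3].copy()
    for q,S,n in wps:
        dr=Rn.from_matrix(S@R.T).as_rotvec()/n; dp=(q-p)/n
        for i in range(n):
            a=np.round(R.T@dp/.05,2); b=np.round(R.T@dr/np.radians(6),2)
            print(a.tolist(),b.tolist()); p=p+R@a*.05; R=R@Rn.from_rotvec(b*np.radians(6)).as_matrix()
        print('--',p.round(4))
    return p,R
E
python3 - <<'E'
from h import *
D=Rn.from_euler('xyz',[np.pi,0,np.pi/2+YAW]).as_matrix()
rows(wpose(),[(np.array([.42,.10,.45]),D,12),(np.array([.42,-.30,.46]),D,9),(np.array([.66,-.36,.33]),Rt(0),16)])
E
```

```text
[-0.57, -0.56, -0.08] [-0.0, 0.0, 0.82]
[-0.62, -0.51, -0.08] [-0.0, 0.0, 0.82]
[-0.66, -0.45, -0.08] [-0.0, 0.0, 0.82]
[-0.69, -0.4, -0.08] [-0.0, 0.0, 0.82]
[-0.72, -0.34, -0.08] [-0.0, 0.0, 0.82]
[-0.75, -0.27, -0.08] [-0.0, 0.0, 0.82]
[-0.77, -0.21, -0.08] [-0.0, 0.0, 0.82]
[-0.79, -0.14, -0.08] [-0.0, 0.0, 0.82]
[-0.8, -0.07, -0.08] [-0.0, 0.0, 0.82]
[-0.8, -0.0, -0.08] [-0.0, 0.0, 0.82]
[-0.8, 0.07, -0.08] [-0.0, 0.0, 0.82]
[-0.79, 0.13, -0.08] [-0.0, 0.0, 0.82]
-- [0.4203 0.0993 0.4524]
[-0.88, -0.1, -0.02] [-0.0, 0.0, -0.01]
[-0.88, -0.1, -0.02] [-0.0, 0.0, -0.01]
[-0.88, -0.11, -0.02] [-0.0, 0.0, -0.01]
[-0.88, -0.11, -0.02] [-0.0, 0.0, -0.01]
[-0.88, -0.11, -0.02] [-0.0, 0.0, -0.01]
[-0.88, -0.11, -0.02] [-0.0, 0.0, -0.01]
[-0.88, -0.11, -0.02] [-0.0, 0.0, -0.01]
[-0.88, -0.11, -0.02] [-0.0, 0.0, -0.01]
[-0.88, -0.11, -0.02] [-0.0, 0.0, -0.01]
-- [ 0.4198 -0.2996  0.462 ]
[-0.11, 0.29, 0.16] [-0.0, 0.94, 0.0]
[-0.13, 0.29, 0.15] [-0.0, 0.94, 0.0]
[-0.14, 0.29, 0.14] [-0.0, 0.94, 0.0]
[-0.16, 0.29, 0.13] [-0.0, 0.94, 0.0]
[-0.17, 0.29, 0.11] [-0.0, 0.94, 0.0]
[-0.18, 0.29, 0.09] [-0.0, 0.94, 0.0]
[-0.19, 0.29, 0.07] [-0.0, 0.94, -0.0]
[-0.19, 0.29, 0.06] [-0.0, 0.94, -0.0]
[-0.2, 0.29, 0.04] [-0.0, 0.94, -0.0]
[-0.2, 0.29, 0.02] [-0.0, 0.94, -0.0]
[-0.2, 0.29, -0.0] [-0.0, 0.94, -0.0]
[-0.2, 0.29, -0.02] [-0.0, 0.94, -0.0]
[-0.2, 0.29, -0.04] [-0.0, 0.94, -0.0]
[-0.19, 0.29, -0.06] [-0.0, 0.94, -0.0]
[-0.18, 0.29, -0.08] [-0.0, 0.94, -0.0]
[-0.17, 0.29, -0.1] [-0.0, 0.94, -0.0]
-- [ 0.6612 -0.3603  0.3295]
```

>>> {"method": "drive_tool", "body": {
  "increments": [
    [0, [-0.57, -0.56, -0.08], [0, 0, 0.82]],
    [0, [-0.62, -0.51, -0.08], [0, 0, 0.82]],
    [0, [-0.66, -0.45, -0.08], [0, 0, 0.82]],
    [0, [-0.69, -0.4, -0.08], [0, 0, 0.82]],
    [0, [-0.72, -0.34, -0.08], [0, 0, 0.82]],
    [0, [-0.75, -0.27, -0.08], [0, 0, 0.82]],
    [0, [-0.77, -0.21, -0.08], [0, 0, 0.82]],
    [0, [-0.79, -0.14, -0.08], [0, 0, 0.82]]
  ]
}}

```text
time: 0.9
position: [0.3621, 0.2473, 0.4367]
eef_rot: [-3.141, 0.0, 2.028]
force: [-0.3, 0.5, 0.5]
width: 0.0001
gripper_force: 0.0
```

>>> {"method": "drive_tool", "body": {
  "increments": [
    [0, [-0.8, -0.07, -0.08], [0, 0, 0.82]],
    [0, [-0.8, 0, -0.08], [0, 0, 0.82]],
    [0, [-0.8, 0.07, -0.08], [0, 0, 0.82]],
    [0, [-0.79, 0.13, -0.08], [0, 0, 0.82]],
    [0, [-0.88, -0.1, -0.02], [0, 0, 0]],
    [0, [-0.88, -0.1, -0.02], [0, 0, 0]],
    [0, [-0.88, -0.11, -0.02], [0, 0, 0]],
    [0, [-0.88, -0.11, -0.02], [0, 0, 0]]
  ]
}}

```text
time: 1.7
position: [0.4194, -0.0794, 0.4566]
eef_rot: [-3.141, -0.0, 1.687]
force: [0.6, 0.8, 0.2]
width: -0.0001
gripper_force: 0.0
```

>>> {"method": "drive_tool", "body": {
  "increments": [
    [0, [-0.88, -0.11, -0.02], [0, 0, 0]],
    [0, [-0.88, -0.11, -0.02], [0, 0, 0]],
    [0, [-0.88, -0.11, -0.02], [0, 0, 0]],
    [0, [-0.88, -0.11, -0.02], [0, 0, 0]],
    [0, [-0.88, -0.11, -0.02], [0, 0, 0]],
    [0, [-0.11, 0.29, 0.16], [0, 0.94, 0]],
    [0, [-0.13, 0.29, 0.15], [0, 0.94, 0]],
    [0, [-0.14, 0.29, 0.14], [0, 0.94, 0]]
  ]
}}

```text
time: 2.5
position: [0.4636, -0.3117, 0.437]
eef_rot: [-3.142, -0.299, 1.686]
force: [-0.0, 0.6, 0.5]
width: -0.0001
gripper_force: 0.0
```

>>> {"method": "drive_tool", "body": {
  "increments": [
    [0, [-0.16, 0.29, 0.13], [0, 0.94, 0]],
    [0, [-0.17, 0.29, 0.11], [0, 0.94, 0]],
    [0, [-0.18, 0.29, 0.09], [0, 0.94, 0]],
    [0, [-0.19, 0.29, 0.07], [0, 0.94, 0]],
    [0, [-0.19, 0.29, 0.06], [0, 0.94, 0]],
    [0, [-0.2, 0.29, 0.04], [0, 0.94, 0]],
    [0, [-0.2, 0.29, 0.02], [0, 0.94, 0]],
    [0, [-0.2, 0.29, 0], [0, 0.94, 0]]
  ]
}}

```text
time: 3.3
position: [0.5844, -0.343, 0.3696]
eef_rot: [-3.14, -1.087, 1.686]
force: [0.6, 0.3, 0.0]
width: -0.0004
gripper_force: 0.0
```

>>> {"method": "drive_tool", "body": {
  "increments": [
    [0, [-0.2, 0.29, -0.02], [0, 0.94, 0]],
    [0, [-0.2, 0.29, -0.04], [0, 0.94, 0]],
    [0, [-0.19, 0.29, -0.06], [0, 0.94, 0]],
    [0, [-0.18, 0.29, -0.08], [0, 0.94, 0]],
    [0, [-0.17, 0.29, -0.1], [0, 0.94, 0]],
    [0, [0, 0, 0], [0, 0, 0]],
    [0, [0, 0, 0], [0, 0, 0]]
  ]
}}

```text
time: 4.0
position: [0.6591, -0.3621, 0.328]
eef_rot: [-0.374, -1.567, -1.08]
force: [-0.2, -0.2, -0.6]
width: -0.0003
gripper_force: 0.0
```

```bash
python3 - <<'E'
from h import *
T=wpose(); np.save('T1.npy',T); im=env.capture('wrist'); cv2.imwrite('pics/w1.png',im[:,:,::-1])
s=env.get_state(); print(T.round(4)); print(s['qpos'].round(3),s['time'])
E
```

```text
[[ 0.0018  0.9932 -0.1167  0.6591]
 [-0.0034  0.1167  0.9932 -0.3621]
 [ 1.     -0.0014  0.0035  0.328 ]
 [ 0.      0.      0.      1.    ]]
[-0.766  1.01   0.935  1.155  2.374 -0.551] 4.05
```

View pics/w1.png

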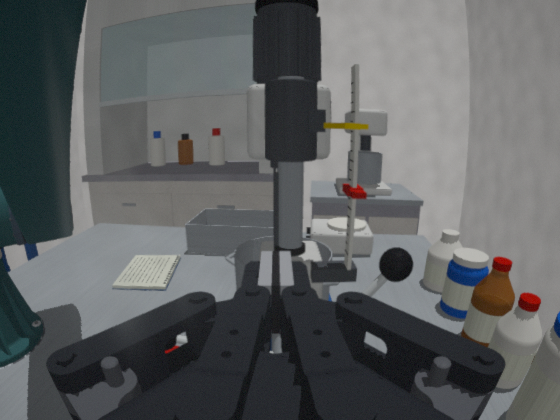

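The wrist view shows the yellow pointer at about (345..367,126), well above the red marker at about (343..367,190). Both sit on the white scale at column 352. Next I'll get the height difference.

```bash
cat >> h.py <<'E'
def blobs(im):
    h=cv2.cvtColor(im,cv2.COLOR_RGB2HSV); out={}
    for k,m in (('yellow',cv2.inRange(h,(20,120,90),(34,255,255))),('red',cv2.inRange(h,(0,140,80),(8,255,255))|cv2.inRange(h,(172,140,80),(180,255,255)))):
        n,l,st,c=cv2.connectedComponentsWithStats(m); out[k]=[(st[i].tolist(),c[i].round(1).tolist(),l==i) for i in range(1,n) if st[i,4]>25]
    return out
def cast(r,ymix): # onto plane at mixer y
    o,d=r; M=HUB+.15*EY-[0,0,HUB[2]]; return o+d*(ymix-(o-M)@EY)/(d@EY)
E
python3 - <<'E'
from h import *
np.set_printoptions(precision=4,suppress=True)
T=np.load('T1.npy'); im=cv2.imread('pics/w1.png')[:,:,::-1].copy()
M=HUB+.15*EY-[0,0,HUB[2]]; print('mixer',M)
for k,l in blobs(im).items():
    for st,c,m in l:
        if not(300<c[0]<400 and 100<c[1]<210): continue
        print(k,st,c)
        for x in range(st[0],st[0]+st[2],3):
            r=np.flatnonzero(m[:,x]); print(x,r.min(),r.max(),[cast(wray(T,(x,r.mean())),y)[2].round(4) for y in(-.05,-.07,-.09)])
t=lambda x,y:ray('top',(250+(x+.5)/4-.5,105+(y+.5)/4-.5))
for n,a,b in(('ptr',(226,68),(367,126)),('ptr',(234,108),(367,127)),('mk',(222,128),(366,191)),('mk2',(222,128),(360,192))):
    p,e=tri([t(*a),wray(T,b)]); print(n,p,e,'mixer:',(p-M)@EX,(p-M)@EY)
im2=cv2.resize(im[105:215,310:410],None,fx=5,fy=5,interpolation=cv2.INTER_CUBIC); cv2.imwrite('pics/w1c.png',im2[:,:,::-1])
E
```

```text
mixer [0.6298 0.0424 0.    ]
yellow [324, 123, 44, 7, 235] [345.9, 125.4]
324 123 127 [np.float64(0.3974), np.float64(0.3972), np.float64(0.3971)]
327 123 127 [np.float64(0.3974), np.float64(0.3973), np.float64(0.3972)]
330 123 127 [np.float64(0.3975), np.float64(0.3974), np.float64(0.3973)]
333 123 127 [np.float64(0.3976), np.float64(0.3975), np.float64(0.3974)]
336 123 127 [np.float64(0.3977), np.float64(0.3976), np.float64(0.3975)]
339 123 127 [np.float64(0.3978), np.float64(0.3977), np.float64(0.3975)]
342 123 127 [np.float64(0.3979), np.float64(0.3978), np.float64(0.3976)]
345 123 128 [np.float64(0.3975), np.float64(0.3974), np.float64(0.3973)]
348 123 128 [np.float64(0.3977), np.float64(0.3975), np.float64(0.3974)]
351 123 128 [np.float64(0.3978), np.float64(0.3977), np.float64(0.3975)]
354 123 128 [np.float64(0.3979), np.float64(0.3978), np.float64(0.3976)]
357 124 128 [np.float64(0.3975), np.float64(0.3974), np.float64(0.3973)]
360 124 128 [np.float64(0.3977), np.float64(0.3976), np.float64(0.3974)]
363 124 128 [np.float64(0.3978), np.float64(0.3977), np.float64(0.3976)]
366 
[... 577 characters left out ...]
5), np.float64(0.3335), np.float64(0.3376)]
364 192 197 [np.float64(0.3268), np.float64(0.3311), np.float64(0.3353)]
ptr [ 0.7049 -0.0278  0.3979] [np.float64(0.0002891036913078089), np.float64(0.00028910369130760944)] mixer: 0.0660152899943196 -0.07878310632218108
ptr [ 0.6952 -0.0333  0.3945] [np.float64(0.00881123894354847), np.float64(0.008811238943548275)] mixer: 0.05568851949079092 -0.0830255195224677
mk [ 0.6989 -0.031   0.3353] [np.float64(0.006992039348951881), np.float64(0.006992039348952)] mixer: 0.059696886154763706 -0.08128332096090893
mk2 [ 0.6961 -0.0306  0.3348] [np.float64(0.004100542359053662), np.float64(0.00410054235905375)] mixer: 0.05695328686071209 -0.08053384974532911
```

View pics/w1c.png

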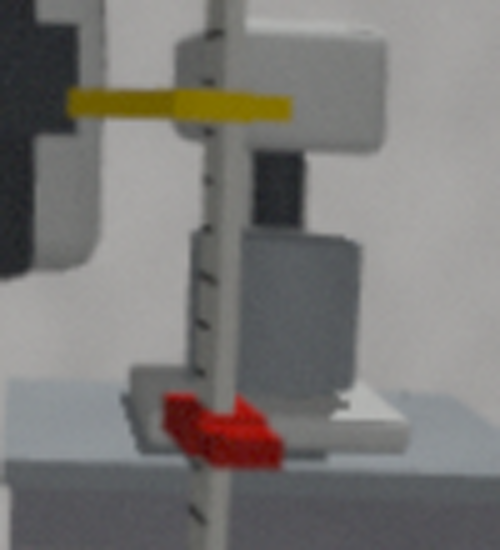

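Pointer z is about 0.3976 and marker z about 0.332, so the head must drop roughly 65 mm, or 3.3 rad (187°). I'll do that in three pushes from the -y side: the near spoke from 9.6° to about -45°, the next from 75° to -45°, then a trim. First I'll plan the insertion above the near spoke.

```bash
cat >> h.py <<'E'
A=.26
def pose(th,gap,back,r=.082):
    """TCP for finger above a spoke at th deg above level on the -x side, gap m clear of it, back m short along -y"""
    t=np.radians(th); s=np.array([-np.cos(t),np.sin(t)]); n=np.array([-np.sin(t),-np.cos(t)])
    off=.004+.011*abs(n[1])+.0145*abs(n[0])+gap; c=r*s-off*n
    C=HUB+c[0]*EX+c[1]*EZ; return C-Rt(A)[:,2]*.150-EY*back, Rt(A)
E
python3 - <<'E'
from h import *
p,R=pose(9.6,.015,.10); q,_=pose(9.6,.015,0); print(p,q)
rows(wpose(),[(p,R,8),(q,R,5)])
E
```

```text
[ 0.60279986 -0.35880436  0.2820494 ] [ 0.59066981 -0.25954278  0.2820494 ]
[-0.12, -0.14, 0.02] [0.01, -0.31, -0.0]
[-0.12, -0.14, 0.03] [0.01, -0.31, -0.0]
[-0.12, -0.14, 0.03] [0.01, -0.31, -0.0]
[-0.12, -0.14, 0.04] [0.01, -0.31, -0.0]
[-0.11, -0.14, 0.04] [0.01, -0.31, -0.0]
[-0.11, -0.14, 0.04] [0.01, -0.31, -0.0]
[-0.11, -0.14, 0.05] [0.01, -0.31, -0.0]
[-0.11, -0.14, 0.05] [0.01, -0.31, -0.0]
-- [ 0.6021 -0.3591  0.2818]
[0.1, 0.0, 0.39] [-0.01, -0.0, -0.0]
[0.1, 0.0, 0.39] [-0.01, -0.0, -0.0]
[0.1, 0.0, 0.39] [-0.01, -0.0, -0.0]
[0.1, 0.0, 0.39] [-0.01, -0.0, -0.0]
[0.1, 0.0, 0.39] [-0.01, -0.0, -0.0]
-- [ 0.5897 -0.2592  0.2812]
```

>>> {"method": "drive_tool", "body": {
  "increments": [
    [0, [-0.12, -0.14, 0.02], [0, -0.31, 0]],
    [0, [-0.12, -0.14, 0.03], [0, -0.31, 0]],
    [0, [-0.12, -0.14, 0.03], [0, -0.31, 0]],
    [0, [-0.12, -0.14, 0.04], [0, -0.31, 0]],
    [0, [-0.11, -0.14, 0.04], [0, -0.31, 0]],
    [0, [-0.11, -0.14, 0.04], [0, -0.31, 0]],
    [0, [-0.11, -0.14, 0.05], [0, -0.31, 0]],
    [0, [-0.11, -0.14, 0.05], [0, -0.31, 0]]
  ]
}}

```text
time: 4.85
position: [0.6015, -0.3591, 0.2837]
eef_rot: [3.135, -1.31, 1.694]
force: [-0.4, 0.9, 0.4]
width: -0.0003
gripper_force: 0.0
```

>>> {"method": "drive_tool", "body": {
  "increments": [
    [0, [0.1, 0, 0.39], [0, 0, 0]],
    [0, [0.1, 0, 0.39], [0, 0, 0]],
    [0, [0.1, 0, 0.39], [0, 0, 0]],
    [0, [0.1, 0, 0.39], [0, 0, 0]],
    [0, [0.1, 0, 0.39], [0, 0, 0]],
    [0, [0, 0, 0], [0, 0, 0]]
  ]
}}

```text
time: 5.45
position: [0.5899, -0.2569, 0.2834]
eef_rot: [3.138, -1.313, 1.693]
force: [0.1, -0.5, 0.5]
width: -0.0
gripper_force: 0.0
```

```bash
python3 - <<'E'
from h import *
T=wpose(); im=env.capture('wrist'); cv2.imwrite('pics/w2.png',im[:,:,::-1]); print(T.round(3)[:3],env.get_state()['qpos'].round(2))
rows(T,[pose(t,-.001,0)+(n,) for t,n in((9.6,5),(6,2),(2,1))]+[pose(t,-.001,0)+(1,) for t in range(-2,-47,-4)])
E
```

```text
[[-0.031  0.993 -0.115  0.59 ]
 [ 0.253  0.119  0.96  -0.257]
 [ 0.967  0.001 -0.255  0.283]] [-0.72  0.85  1.31  0.81  2.04 -0.9 ]
[-0.07, -0.01, 0.01] [0.01, -0.0, 0.0]
[-0.07, -0.01, 0.01] [0.01, -0.0, 0.0]
[-0.07, -0.01, 0.01] [0.01, -0.0, 0.0]
[-0.07, -0.01, 0.01] [0.01, -0.0, 0.0]
[-0.07, -0.01, 0.01] [0.01, -0.0, 0.0]
-- [ 0.5877 -0.2592  0.2658]
[-0.05, -0.02, 0.01] [-0.01, -0.01, 0.0]
[-0.05, -0.02, 0.01] [-0.01, -0.01, 0.0]
-- [ 0.5857 -0.2598  0.2607]
[-0.13, -0.02, 0.03] [-0.0, -0.0, 0.0]
-- [ 0.5848 -0.2601  0.2541]
[-0.11, -0.02, 0.03] [-0.0, -0.0, 0.0]
-- [ 0.5838 -0.2602  0.2484]
[-0.1, -0.02, 0.02] [-0.0, -0.0, 0.0]
-- [ 0.5828 -0.2607  0.2433]
[-0.09, -0.0, 0.03] [-0.0, -0.0, 0.0]
-- [ 0.5828 -0.2604  0.2386]
[-0.1, -0.01, 0.02] [-0.0, -0.0, 0.0]
-- [ 0.5823 -0.2607  0.2335]
[-0.1, 0.01, 0.03] [-0.0, -0.0, 0.0]
-- [ 0.5828 -0.2605  0.2282]
[-0.1, 0.01, 0.03] [-0.0, -0.0, 0.0]
-- [ 0.5833 -0.2603  0.223 ]
[-0.1, 0.02, 0.02] [-0.0, -0.0, 0.0]
-- [ 0.5843 -0.2605  0.2179]
[-0.1, 0.02, 0.03] [-0.0, -0.0, 0.0]
-- [ 0.5853 -0.2602  0.2127]
[-0.1, 0.03, 0.03] [-0.0, -0.0, 0.0]
-- [ 0.5868 -0.2599  0.2075]
[-0.1, 0.04, 0.02] [-0.0, -0.0, 0.0]
-- [ 0.5888 -0.2599  0.2024]
[-0.1, 0.05, 0.03] [-0.0, -0.0, 0.0]
-- [ 0.5912 -0.2595  0.1972]
[-0.1, 0.06, 0.03] [-0.0, -0.0, 0.0]
-- [ 0.5942 -0.2589  0.192 ]
```

View pics/w2.png

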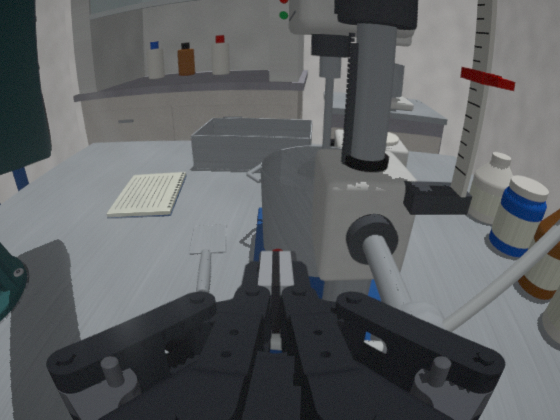

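The view shows the fingertips (275,260) past the wheel's plane, the hub near (415,320) and the far spoke running up to the right. The near spoke is hidden under the fingers, as planned. I'll push it.

>>> {"method": "drive_tool", "body": {
  "increments": [
    [0, [-0.07, -0.01, 0.01], [0, 0, 0]],
    [0, [-0.07, -0.01, 0.01], [0, 0, 0]],
    [0, [-0.07, -0.01, 0.01], [0, 0, 0]],
    [0, [-0.07, -0.01, 0.01], [0, 0, 0]],
    [0, [-0.07, -0.01, 0.01], [0, 0, 0]],
    [0, [-0.05, -0.02, 0.01], [0, 0, 0]],
    [0, [-0.05, -0.02, 0.01], [0, 0, 0]],
    [0, [-0.12, -0.02, 0.03], [0, 0, 0]]
  ]
}}

```text
time: 6.3
position: [0.5858, -0.2618, 0.2528]
eef_rot: [3.136, -1.315, 1.693]
force: [2.9, 0.9, 3.5]
width: 0.0001
gripper_force: 2.0
```

>>> {"method": "drive_tool", "body": {
  "increments": [
    [0, [-0.1, -0.02, 0.03], [0, 0, 0]],
    [0, [-0.1, -0.02, 0.03], [0, 0, 0]],
    [0, [-0.1, 0, 0.03], [0, 0, 0]],
    [0, [-0.1, -0.01, 0.02], [0, 0, 0]],
    [0, [-0.1, 0.01, 0.03], [0, 0, 0]],
    [0, [-0.1, 0.01, 0.03], [0, 0, 0]]
  ]
}}

```text
time: 6.9
position: [0.5839, -0.2615, 0.2209]
eef_rot: [-3.14, -1.315, 1.686]
force: [1.5, -0.1, 4.1]
width: -0.0
gripper_force: 1.7
```

>>> {"method": "drive_tool", "body": {
  "increments": [
    [0, [-0.1, 0.02, 0.02], [0, 0, 0]],
    [0, [-0.1, 0.02, 0.03], [0, 0, 0]],
    [0, [-0.1, 0.03, 0.03], [0, 0, 0]],
    [0, [-0.1, 0.04, 0.02], [0, 0, 0]],
    [0, [-0.1, 0.05, 0.03], [0, 0, 0]],
    [0, [-0.1, 0.06, 0.03], [0, 0, 0]],
    [0, [0, 0, 0], [0, 0, 0]]
  ]
}}

```text
time: 7.6
position: [0.595, -0.2598, 0.1891]
eef_rot: [-3.137, -1.315, 1.683]
force: [0.5, 0.0, 1.4]
width: -0.0001
gripper_force: 0.5
```

```bash
python3 - <<'E'
from h import *
T=wpose(); p=T[:3,3]
for t in (-40,-43,-46,-49): print(t,(pose(t,0,0)[0]-p).round(4))
up=p+.015*EZ+.008*EX; q,R=pose(74,.018,.1); q2,_=pose(74,.018,0)
print(p,q,q2)
rows(T,[(up,R,2),(up-.1*EY,R,4),(q,R,6),(q2,R,5)])
E
```

```text
-40 [-0.0056  0.0001  0.0114]
-43 [-0.0038  0.0003  0.0076]
-46 [-0.0017  0.0006  0.0038]
-49 [0.0006 0.0009 0.0001]
[ 0.59500105 -0.25980216  0.18912487] [ 0.69246228 -0.34784735  0.32612721] [ 0.68033223 -0.24858577  0.32612721]
[0.15, 0.08, -0.04] [0.02, -0.02, -0.01]
[0.15, 0.08, -0.04] [0.02, -0.02, -0.01]
-- [ 0.603  -0.2589  0.2046]
[-0.13, 0.0, -0.48] [0.0, 0.0, -0.0]
[-0.13, 0.0, -0.48] [0.0, 0.0, -0.0]
[-0.13, 0.0, -0.48] [0.0, 0.0, -0.0]
[-0.13, 0.0, -0.48] [0.0, 0.0, -0.0]
-- [ 0.615  -0.3576  0.2042]
[0.39, 0.26, -0.1] [0.0, 0.0, -0.0]
[0.39, 0.26, -0.1] [0.0, 0.0, -0.0]
[0.39, 0.26, -0.1] [0.0, 0.0, -0.0]
[0.39, 0.26, -0.1] [0.0, 0.0, -0.0]
[0.39, 0.26, -0.1] [0.0, 0.0, -0.0]
[0.39, 0.26, -0.1] [0.0, 0.0, -0.0]
-- [ 0.6923 -0.3471  0.325 ]
[0.11, 0.0, 0.38] [0.0, 0.0, -0.0]
[0.11, 0.0, 0.38] [0.0, 0.0, -0.0]
[0.11, 0.0, 0.38] [0.0, 0.0, -0.0]
[0.11, 0.0, 0.38] [0.0, 0.0, -0.0]
[0.11, 0.0, 0.38] [0.0, 0.0, -0.0]
-- [ 0.6804 -0.2489  0.3271]
```

>>> {"method": "drive_tool", "body": {
  "increments": [
    [0, [0.15, 0.08, -0.04], [0, 0, 0]],
    [0, [0.15, 0.08, -0.04], [0, 0, 0]],
    [0, [-0.13, 0, -0.48], [0, 0, 0]],
    [0, [-0.13, 0, -0.48], [0, 0, 0]],
    [0, [-0.13, 0, -0.48], [0, 0, 0]],
    [0, [-0.13, 0, -0.48], [0, 0, 0]]
  ]
}}

```text
time: 8.2
position: [0.6149, -0.3589, 0.206]
eef_rot: [3.139, -1.314, 1.69]
force: [-0.1, -0.0, -0.1]
width: -0.0001
gripper_force: 0.0
```

>>> {"method": "drive_tool", "body": {
  "increments": [
    [0, [0.39, 0.26, -0.1], [0, 0, 0]],
    [0, [0.39, 0.26, -0.1], [0, 0, 0]],
    [0, [0.39, 0.26, -0.1], [0, 0, 0]],
    [0, [0.39, 0.26, -0.1], [0, 0, 0]],
    [0, [0.39, 0.26, -0.1], [0, 0, 0]],
    [0, [0.39, 0.26, -0.1], [0, 0, 0]],
    [0, [0, 0, 0], [0, 0, 0]]
  ]
}}

```text
time: 8.9
position: [0.6934, -0.3477, 0.3299]
eef_rot: [3.119, -1.31, 1.711]
force: [0.4, 0.9, 0.5]
width: 0.0
gripper_force: 0.0
```

```bash
python3 - <<'E'
from h import *
T=wpose(); im=env.capture('wrist'); cv2.imwrite('pics/w3.png',im[:,:,::-1]); print(T[:3,3],env.get_state()['qpos'].round(2))
for k,l in blobs(im).items():
    for st,c,m in l: 
        if c[0]>250: print(k,st,c,cast(wray(T,c),-.08))
for th in(68,72,76):
    t=np.radians(th); B=HUB+.12*(-np.cos(t)*EX+np.sin(t)*EZ); print(th,wproj(T,B))
E
```

```text
[ 0.69341859 -0.34773186  0.32994065] [-0.72  0.98  0.87  0.97  2.24 -0.62]
yellow [292, 48, 46, 10, 325] [313.9, 52.7] [ 0.68610839 -0.03132231  0.37774029]
red [314, 95, 23, 16, 268] [325.3, 103.0] [ 0.69711982 -0.02997668  0.33592907]
red [485, 188, 21, 18, 257] [495.2, 196.2] [ 0.89613155 -0.00565686  0.25265628]
red [510, 231, 23, 22, 349] [520.7, 241.2] [0.96866109 0.00320646 0.18978917]
68 (np.float64(183.00293239630025), np.float64(163.32532724296868))
72 (np.float64(193.9098753355995), np.float64(159.06249442625048))
76 (np.float64(205.46903930162233), np.float64(155.54070697667248))
```

View pics/w3.png

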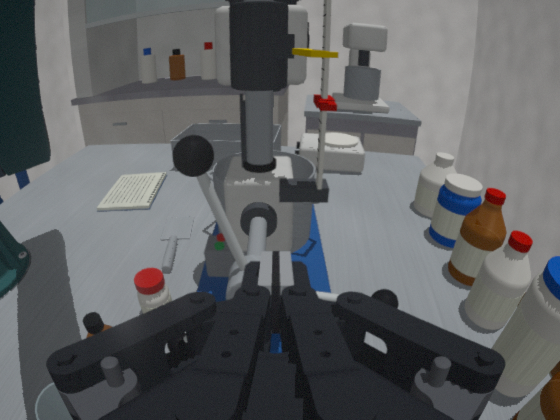

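The wrist view shows the upper spoke's ball at (194,157), which puts that spoke at 72°. The pointer has dropped 20 mm, to z 0.378. I'll insert above it and push.

>>> {"method": "drive_tool", "body": {
  "increments": [
    [0, [0.08, -0.02, 0.38], [0, 0, 0]],
    [0, [0.08, -0.02, 0.38], [0, 0, 0]],
    [0, [0.08, 0, 0.38], [0, 0, 0]],
    [0, [0.08, 0, 0.38], [0, 0, 0]],
    [0, [0.08, 0, 0.38], [0, 0, 0]],
    [0, [0, 0, 0], [0, 0, 0]]
  ]
}}

```text
time: 9.55
position: [0.6776, -0.2501, 0.3199]
eef_rot: [-3.129, -1.317, 1.677]
force: [-0.3, 0.5, 0.3]
width: -0.0
gripper_force: 0.0
```

```bash
python3 - <<'E'
from h import *
T=wpose(); print(T[:3,3],env.get_state()['force'])
p,R=rows(T,[pose(72,0,0)+(4,)]+[pose(t,-.001,0)+(1,) for t in np.arange(68,-43,-4)])
E
```

```text
[ 0.67758704 -0.25007968  0.31991637] [-0.2748347   0.49860407  0.34748653]
[0.01, -0.09, 0.0] [0.01, -0.01, -0.01]
[0.01, -0.09, 0.0] [0.01, -0.01, -0.01]
[0.01, -0.09, 0.0] [0.01, -0.01, -0.01]
[0.01, -0.09, 0.0] [0.01, -0.01, -0.01]
-- [ 0.6597 -0.2517  0.3219]
[-0.03, -0.11, 0.02] [-0.02, -0.02, 0.0]
-- [ 0.6541 -0.2518  0.3202]
[-0.01, -0.11, 0.0] [0.0, 0.0, 0.0]
-- [ 0.6487 -0.2526  0.3197]
[-0.03, -0.11, 0.01] [0.0, 0.0, 0.0]
-- [ 0.6432 -0.2532  0.3181]
[-0.03, -0.12, 0.01] [0.0, 0.0, 0.0]
-- [ 0.6372 -0.2538  0.3165]
[-0.04, -0.1, 0.01] [0.0, 0.0, 0.0]
-- [ 0.6323 -0.2545  0.3145]
[-0.05, -0.11, 0.01] [0.0, 0.0, 0.0]
-- [ 0.6269 -0.2553  0.3119]
[-0.06, -0.11, 0.02] [0.0, 0.0, 0.0]
-- [ 0.6214 -0.2558  0.3088]
[-0.07, -0.1, 0.02] [0.0, 0.0, 0.0]
-- [ 0.6164 -0.2563  0.3051]
[-0.07, -0.1, 0.02] [0.0, 0.0, 0.0]
-- [ 0.6114 -0.2568  0.3015]
[-0.09, -0.09, 0.02] [0.0, 0.0, 0.0]
-- [ 0.607  -0.2576  0.2969]
[-0.09, -0.08, 0.02] [0.0, 0.0, 0.0]
-- [ 0.603  -0.2583  0.2923]
[-0.1, -0.08, 0.03] [0.0, 0.0, 0.0]
-- [ 0.5991 -0.2586  0.287 ]
[-0.1, -0.08, 0.03] [0.0, 0.0, 0.0]
-- [ 0.5
[... 292 characters left out ...]
 -0.03, 0.04] [0.0, 0.0, 0.0]
-- [ 0.5842 -0.2602  0.2508]
[-0.1, -0.02, 0.02] [0.0, 0.0, 0.0]
-- [ 0.5832 -0.2607  0.2457]
[-0.09, -0.01, 0.03] [0.0, 0.0, 0.0]
-- [ 0.5827 -0.2604  0.2409]
[-0.1, -0.0, 0.02] [0.0, 0.0, 0.0]
-- [ 0.5827 -0.2607  0.2359]
[-0.1, -0.0, 0.03] [0.0, 0.0, 0.0]
-- [ 0.5827 -0.2606  0.2306]
[-0.1, 0.0, 0.03] [0.0, 0.0, 0.0]
-- [ 0.5827 -0.2604  0.2254]
[-0.1, 0.02, 0.02] [0.0, 0.0, 0.0]
-- [ 0.5837 -0.2606  0.2203]
[-0.1, 0.02, 0.03] [0.0, 0.0, 0.0]
-- [ 0.5847 -0.2603  0.2151]
[-0.1, 0.03, 0.03] [0.0, 0.0, 0.0]
-- [ 0.5862 -0.26    0.2099]
[-0.1, 0.03, 0.02] [0.0, 0.0, 0.0]
-- [ 0.5877 -0.2601  0.2048]
[-0.1, 0.05, 0.03] [0.0, 0.0, 0.0]
-- [ 0.5902 -0.2597  0.1996]
```

>>> {"method": "drive_tool", "body": {
  "increments": [
    [0, [0.01, -0.09, 0], [0, 0, 0]],
    [0, [0.01, -0.09, 0], [0, 0, 0]],
    [0, [0.01, -0.09, 0], [0, 0, 0]],
    [0, [0.01, -0.09, 0], [0, 0, 0]],
    [0, [-0.03, -0.11, 0.02], [0, 0, 0]],
    [0, [-0.01, -0.11, 0], [0, 0, 0]],
    [0, [-0.03, -0.11, 0.01], [0, 0, 0]],
    [0, [-0.03, -0.12, 0.01], [0, 0, 0]]
  ]
}}

```text
time: 10.35
position: [0.638, -0.2558, 0.3175]
eef_rot: [3.139, -1.315, 1.689]
force: [4.1, 0.9, -0.2]
width: 0.0002
gripper_force: 1.8
```

>>> {"method": "drive_tool", "body": {
  "increments": [
    [0, [-0.04, -0.1, 0.01], [0, 0, 0]],
    [0, [-0.05, -0.11, 0.01], [0, 0, 0]],
    [0, [-0.06, -0.11, 0.02], [0, 0, 0]],
    [0, [-0.07, -0.1, 0.02], [0, 0, 0]],
    [0, [-0.07, -0.1, 0.02], [0, 0, 0]],
    [0, [-0.09, -0.09, 0.02], [0, 0, 0]],
    [0, [-0.09, -0.08, 0.02], [0, 0, 0]],
    [0, [-0.1, -0.08, 0.03], [0, 0, 0]]
  ]
}}

```text
time: 11.15
position: [0.5996, -0.2602, 0.288]
eef_rot: [3.141, -1.316, 1.688]
force: [4.2, 1.8, 2.2]
width: 0.0
gripper_force: 1.9
```

>>> {"method": "drive_tool", "body": {
  "increments": [
    [0, [-0.1, -0.08, 0.03], [0, 0, 0]],
    [0, [-0.11, -0.06, 0.03], [0, 0, 0]],
    [0, [-0.12, -0.05, 0.03], [0, 0, 0]],
    [0, [-0.12, -0.05, 0.03], [0, 0, 0]],
    [0, [-0.13, -0.03, 0.03], [0, 0, 0]],
    [0, [-0.12, -0.03, 0.04], [0, 0, 0]],
    [0, [-0.1, -0.02, 0.02], [0, 0, 0]],
    [0, [-0.09, -0.01, 0.03], [0, 0, 0]]
  ]
}}

```text
time: 11.95
position: [0.5834, -0.262, 0.2418]
eef_rot: [-3.141, -1.315, 1.687]
force: [2.1, -0.9, 4.1]
width: -0.0003
gripper_force: 1.8
```

```bash
python3 - <<'E'
from h import *
T=wpose(); p=T[:3,3]; print(p)
for t in (4,0,-4,-8,-12): print(t,(pose(t,0,0)[0]-p).round(4))
E
```

```text
[ 0.58336715 -0.26198487  0.24175111]
4 [0.0021 0.0018 0.0165]
0 [0.0008 0.0017 0.0098]
-4 [-0.0001  0.0015  0.005 ]
-8 [-0.0007  0.0015  0.0001]
-12 [-0.0011  0.0014 -0.0049]
```

>>> {"method": "drive_tool", "body": {
  "increments": [
    [0, [-0.1, 0, 0.02], [0, 0, 0]],
    [0, [-0.1, 0, 0.03], [0, 0, 0]],
    [0, [-0.1, 0, 0.03], [0, 0, 0]],
    [0, [-0.1, 0.02, 0.02], [0, 0, 0]],
    [0, [-0.1, 0.02, 0.03], [0, 0, 0]],
    [0, [-0.1, 0.03, 0.03], [0, 0, 0]],
    [0, [-0.1, 0.03, 0.02], [0, 0, 0]],
    [0, [-0.1, 0.05, 0.03], [0, 0, 0]]
  ]
}}

```text
time: 12.75
position: [0.5909, -0.2608, 0.2004]
eef_rot: [-3.14, -1.316, 1.686]
force: [-0.2, 0.1, 4.2]
width: 0.0
gripper_force: 1.9
```

```bash
python3 - <<'E'
from h import *
T=wpose(); p=T[:3,3]
for t in (-36,-40,-44,-48,-52,-56): print(t,(pose(t,0,0)[0]-p).round(4))
R=Rt(A); up=p+.015*EZ+.008*EX; L=np.array([.665,-.36,.29])
rows(T,[(up,R,2),(up-.1*EY,R,4),(L,Rt(0),6)])
E
```

```text
-36 [-0.0037  0.0008  0.0053]
-40 [-0.0016  0.0011  0.0001]
-44 [ 0.001   0.0014 -0.005 ]
-48 [ 0.0039  0.0017 -0.0099]
-52 [ 0.0072  0.0021 -0.0148]
-56 [ 0.0109  0.0026 -0.0194]
[0.15, 0.08, -0.04] [0.02, -0.02, -0.01]
[0.15, 0.08, -0.04] [0.02, -0.02, -0.01]
-- [ 0.5989 -0.2599  0.2159]
[-0.13, 0.0, -0.48] [0.0, -0.0, 0.0]
[-0.13, 0.0, -0.48] [0.0, -0.0, 0.0]
[-0.13, 0.0, -0.48] [0.0, -0.0, 0.0]
[-0.13, 0.0, -0.48] [0.0, -0.0, 0.0]
-- [ 0.6109 -0.3586  0.2154]
[0.23, 0.18, -0.09] [0.0, 0.41, 0.0]
[0.24, 0.18, -0.08] [0.0, 0.41, 0.0]
[0.24, 0.18, -0.07] [0.0, 0.41, 0.0]
[0.24, 0.18, -0.06] [0.0, 0.41, 0.0]
[0.25, 0.18, -0.05] [0.0, 0.41, 0.0]
[0.25, 0.18, -0.04] [0.0, 0.41, 0.0]
-- [ 0.6655 -0.3604  0.2902]
```

>>> {"method": "drive_tool", "body": {
  "increments": [
    [0, [0.15, 0.08, -0.04], [0, 0, 0]],
    [0, [0.15, 0.08, -0.04], [0, 0, 0]],
    [0, [-0.13, 0, -0.48], [0, 0, 0]],
    [0, [-0.13, 0, -0.48], [0, 0, 0]],
    [0, [-0.13, 0, -0.48], [0, 0, 0]],
    [0, [-0.13, 0, -0.48], [0, 0, 0]]
  ]
}}

```text
time: 13.35
position: [0.611, -0.3597, 0.2163]
eef_rot: [3.14, -1.313, 1.689]
force: [0.3, 0.1, 0.4]
width: 0.0001
gripper_force: 0.0
```

>>> {"method": "drive_tool", "body": {
  "increments": [
    [0, [0.17, 0.18, -0.06], [0, 0.41, 0]],
    [0, [0.17, 0.18, -0.05], [0, 0.41, 0]],
    [0, [0.17, 0.18, -0.04], [0, 0.41, 0]],
    [0, [0.17, 0.18, -0.04], [0, 0.41, 0]],
    [0, [0.17, 0.18, -0.03], [0, 0.41, 0]],
    [0, [0.17, 0.18, -0.02], [0, 0.41, 0]],
    [0, [0, 0, 0], [0, 0, 0]],
    [0, [0, 0, 0], [0, 0, 0]]
  ]
}}

```text
time: 14.15
position: [0.6647, -0.3566, 0.2679]
eef_rot: [2.842, -1.571, 1.987]
force: [0.2, 0.3, -0.4]
width: 0.0002
gripper_force: 0.0
```

```bash
cat > look.py <<'E'
from h import *
import sys
T=wpose(); im=env.capture('wrist'); cv2.imwrite(f'pics/{sys.argv[1]}.png',im[:,:,::-1]); print(T[:3].round(4))
for k,l in blobs(im).items():
    for st,c,m in l:
        if 280<c[0]<400 and c[1]<200:
            print(k,st,c)
            for x in range(st[0],st[0]+st[2],3):
                r=np.flatnonzero(m[:,x]); print(x,r.min(),r.max(),[cast(wray(T,(x,v)),-.08)[2].round(4) for v in(r.min()-.5,r.max()+.5,r.mean())])
v=cv2.resize(im[60:180,280:420],None,fx=5,fy=5,interpolation=cv2.INTER_CUBIC); cv2.imwrite(f'pics/{sys.argv[1]}c.png',v[:,:,::-1])
E
python3 look.py w4
```

```text
[[-0.000e+00  9.932e-01 -1.168e-01  6.647e-01]
 [ 1.000e-04  1.168e-01  9.932e-01 -3.566e-01]
 [ 1.000e+00  0.000e+00 -1.000e-04  2.679e-01]]
yellow [319, 120, 45, 8, 249] [341.4, 123.5]
319 121 125 [np.float64(0.3398), np.float64(0.3353), np.float64(0.3376)]
322 121 125 [np.float64(0.3399), np.float64(0.3354), np.float64(0.3377)]
325 121 126 [np.float64(0.34), np.float64(0.3346), np.float64(0.3373)]
328 121 125 [np.float64(0.3401), np.float64(0.3356), np.float64(0.3378)]
331 121 125 [np.float64(0.3401), np.float64(0.3357), np.float64(0.3379)]
334 121 125 [np.float64(0.3402), np.float64(0.3357), np.float64(0.338)]
337 121 125 [np.float64(0.3403), np.float64(0.3358), np.float64(0.3381)]
340 121 126 [np.float64(0.3404), np.float64(0.335), np.float64(0.3377)]
343 121 126 [np.float64(0.3405), np.float64(0.3351), np.float64(0.3378)]
346 121 126 [np.float64(0.3407), np.float64(0.3352), np.float64(0.338)]
349 121 127 [np.float64(0.3408), np.float64(0.3344), np.float64(0.3376)]
352 121 127 [np.float64(0.3409), np.float64(0.3346), np.float64(0.3377)]
355 122 126 [np.float64(0.3401), np.float64(0.3356), np.float64(0.3379)]
358 122 126 [np.float64(0.3403), np.float64(0.3357), np.float64(0.338)]
361 122 126 [np.float64(0.3404), np.float64(0.3358), np.float64(0.3381)]
red [341, 128, 24, 7, 129] [353.5, 130.5]
341 128 132 [np.float64(0.3342), np.float64(0.3297), np.float64(0.3319)]
344 128 132 [np.float64(0.3343), np.float64(0.3298), np.float64(0.332)]
347 128 133 [np.float64(0.3344), np.float64(0.329), np.float64(0.3316)]
350 128 133 [np.float64(0.3345), np.float64(0.3291), np.float64(0.3318)]
353 128 133 [np.float64(0.3346), np.float64(0.3292), np.float64(0.3319)]
356 128 133 [np.float64(0.3347), np.float64(0.3293), np.float64(0.332)]
359 128 133 [np.float64(0.3349), np.float64(0.3294), np.float64(0.3321)]
362 128 133 [np.float64(0.335), np.float64(0.3295), np.float64(0.3323)]
```

View pics/w4c.png

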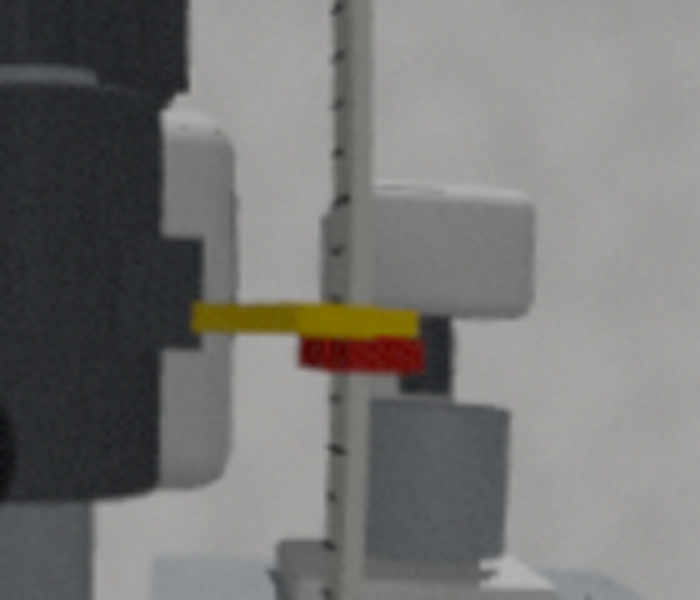

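The enlarged view shows the yellow pointer just above the red marker and touching its outline. The pointer middle is at z 0.338. The marker's lower edge is 0.3295, so its middle is about 0.333. That leaves about 5 mm, or 15°, to push on the next spoke, now at 79°.

```bash
python3 - <<'E'
from h import *
T=wpose(); rows(T,[pose(79,.018,.1)+(7,),pose(79,.018,0)+(5,)])
E
```

```text
[0.16, 0.1, 0.02] [0.01, -0.36, -0.0]
[0.16, 0.1, 0.01] [0.01, -0.36, -0.0]
[0.16, 0.1, 0.0] [0.01, -0.36, -0.0]
[0.16, 0.1, -0.0] [0.01, -0.36, -0.0]
[0.16, 0.1, -0.01] [0.01, -0.36, -0.0]
[0.16, 0.1, -0.02] [0.01, -0.36, -0.0]
[0.16, 0.1, -0.02] [0.01, -0.36, -0.0]
-- [ 0.6986 -0.3472  0.3236]
[0.11, 0.0, 0.39] [-0.01, 0.01, -0.0]
[0.11, 0.0, 0.39] [-0.01, 0.01, -0.0]
[0.11, 0.0, 0.39] [-0.01, 0.01, -0.0]
[0.11, 0.0, 0.39] [-0.01, 0.01, -0.0]
[0.11, 0.0, 0.39] [-0.01, 0.01, -0.0]
-- [ 0.6863 -0.2466  0.325 ]
```

>>> {"method": "drive_tool", "body": {
  "increments": [
    [0, [0.16, 0.1, 0.02], [0, -0.36, 0]],
    [0, [0.16, 0.1, 0.01], [0, -0.36, 0]],
    [0, [0.16, 0.1, 0], [0, -0.36, 0]],
    [0, [0.16, 0.1, 0], [0, -0.36, 0]],
    [0, [0.16, 0.1, -0.01], [0, -0.36, 0]],
    [0, [0.16, 0.1, -0.02], [0, -0.36, 0]],
    [0, [0.16, 0.1, -0.02], [0, -0.36, 0]],
    [0, [0, 0, 0], [0, 0, 0]]
  ]
}}

```text
time: 15.0
position: [0.6996, -0.3471, 0.3262]
eef_rot: [3.13, -1.304, 1.699]
force: [0.0, 0.3, 0.5]
width: -0.0001
gripper_force: 0.0
```

>>> {"method": "drive_tool", "body": {
  "increments": [
    [0, [0.11, 0, 0.39], [0, 0, 0]],
    [0, [0.11, 0, 0.39], [0, 0, 0]],
    [0, [0.11, 0, 0.39], [0, 0, 0]],
    [0, [0.11, 0, 0.39], [0, 0, 0]],
    [0, [0.11, 0, 0.39], [0, 0, 0]],
    [0, [0, 0, 0], [0, 0, 0]]
  ]
}}

```text
time: 15.6
position: [0.6867, -0.2444, 0.3248]
eef_rot: [-3.135, -1.311, 1.683]
force: [-0.2, -1.2, 0.3]
width: -0.0001
gripper_force: 0.0
```

```bash
python3 - <<'E'
from h import *
T=wpose(); print(T[:3,3])
p,R=rows(T,[pose(79,0,0)+(4,)]+[pose(t,0,0)+(1,) for t in (76.5,74,71.5,69,66.5,64.5)])
rows(T,[])
up=p+.015*EX; X=np.eye(4);X[:3,:3]=R;X[:3,3]=p
print('retract'); rows(X,[(up,R,2),(up-.1*EY,R,4),(np.array([.665,-.357,.268]),Rt(0),7)])
E
```

```text
[ 0.68670486 -0.24442127  0.32481635]
[-0.02, -0.09, -0.01] [0.01, 0.0, -0.01]
[-0.02, -0.09, -0.01] [0.01, 0.0, -0.01]
[-0.02, -0.09, -0.01] [0.01, 0.0, -0.01]
[-0.02, -0.09, -0.01] [0.01, 0.0, -0.01]
-- [ 0.6692 -0.2495  0.3215]
[-0.01, -0.05, -0.01] [-0.02, 0.0, 0.02]
-- [ 0.6668 -0.2504  0.3211]
[0.0, -0.07, 0.0] [0.0, 0.0, -0.0]
-- [ 0.6633 -0.2509  0.3211]
[0.0, -0.07, 0.0] [0.0, 0.0, -0.0]
-- [ 0.6598 -0.2513  0.3211]
[-0.0, -0.07, 0.01] [0.0, 0.0, -0.0]
-- [ 0.6563 -0.2512  0.321 ]
[-0.01, -0.07, -0.0] [0.0, 0.0, -0.0]
-- [ 0.6528 -0.2518  0.3205]
[-0.01, -0.06, -0.0] [0.0, 0.0, -0.0]
-- [ 0.6499 -0.2523  0.32  ]
retract
[0.0, 0.15, 0.0] [0.0, 0.0, 0.0]
[0.0, 0.15, 0.0] [0.0, 0.0, 0.0]
-- [ 0.6648 -0.2505  0.32  ]
[-0.13, 0.0, -0.48] [0.0, 0.0, 0.0]
[-0.13, 0.0, -0.48] [0.0, 0.0, 0.0]
[-0.13, 0.0, -0.48] [0.0, 0.0, 0.0]
[-0.13, 0.0, -0.48] [0.0, 0.0, 0.0]
-- [ 0.6768 -0.3492  0.3196]
[-0.15, -0.04, 0.02] [0.0, 0.35, -0.0]
[-0.15, -0.04, 0.02] [0.0, 0.35, -0.0]
[-0.15, -0.04, 0.01] [0.0, 0.35, -0.0]
[-0.15, -0.04, 0.0] [0.0, 0.35, -0.0]
[-0.15, -0.04, -0.0] [0.0, 0.35, -0.0]
[-0.15, -0.04, -0.01] [0.0, 0.35, -0.0]
[-0.15, -0.04, -0.01] [0.0, 0.35, -0.0]
-- [ 0.6637 -0.3572  0.2673]
```

>>> {"method": "drive_tool", "body": {
  "increments": [
    [0, [-0.02, -0.09, -0.01], [0, 0, 0]],
    [0, [-0.02, -0.09, -0.01], [0, 0, 0]],
    [0, [-0.02, -0.09, -0.01], [0, 0, 0]],
    [0, [-0.02, -0.09, -0.01], [0, 0, 0]],
    [0, [-0.01, -0.05, -0.01], [0, 0, 0]],
    [0, [0, -0.07, 0], [0, 0, 0]],
    [0, [0, -0.07, 0], [0, 0, 0]],
    [0, [0, -0.07, 0.01], [0, 0, 0]]
  ]
}}

```text
time: 16.4
position: [0.6566, -0.2537, 0.3211]
eef_rot: [3.14, -1.308, 1.689]
force: [4.3, -1.0, -1.1]
width: 0.0
gripper_force: 1.9
```

>>> {"method": "drive_tool", "body": {
  "increments": [
    [0, [-0.01, -0.07, 0], [0, 0, 0]],
    [0, [-0.01, -0.06, 0], [0, 0, 0]],
    [0, [0, 0, 0], [0, 0, 0]]
  ]
}}

```text
time: 16.7
position: [0.6496, -0.2545, 0.3203]
eef_rot: [-3.139, -1.31, 1.685]
force: [1.8, 1.0, -0.5]
width: 0.0002
gripper_force: 1.0
```

```bash
python3 - <<'E'
from h import *
T=wpose(); p=T[:3,3]
for t in (68,66,64,62): print(t,(pose(t,0,0)[0]-p).round(4))
E
```

```text
68 [0.0053 0.0028 0.0003]
66 [ 0.0025  0.0025 -0.    ]
64 [-0.0002  0.0021 -0.0005]
62 [-0.003   0.0018 -0.0011]
```

The spoke should be at about 64°. I'll retract and check.

>>> {"method": "drive_tool", "body": {
  "increments": [
    [0, [0, 0.15, 0], [0, 0, 0]],
    [0, [0, 0.15, 0], [0, 0, 0]],
    [0, [-0.13, 0, -0.48], [0, 0, 0]],
    [0, [-0.13, 0, -0.48], [0, 0, 0]],
    [0, [-0.13, 0, -0.48], [0, 0, 0]],
    [0, [-0.13, 0, -0.48], [0, 0, 0]]
  ]
}}

```text
time: 17.3
position: [0.6771, -0.3522, 0.3199]
eef_rot: [-3.139, -1.309, 1.687]
force: [0.5, -0.1, 0.3]
width: -0.0001
gripper_force: 0.0
```

>>> {"method": "drive_tool", "body": {
  "increments": [
    [0, [-0.15, -0.04, 0.02], [0, 0.35, 0]],
    [0, [-0.15, -0.04, 0.02], [0, 0.35, 0]],
    [0, [-0.15, -0.04, 0.01], [0, 0.35, 0]],
    [0, [-0.15, -0.04, 0], [0, 0.35, 0]],
    [0, [-0.15, -0.04, 0], [0, 0.35, 0]],
    [0, [-0.15, -0.04, -0.01], [0, 0.35, 0]],
    [0, [-0.15, -0.04, -0.01], [0, 0.35, 0]],
    [0, [0, 0, 0], [0, 0, 0]]
  ]
}}

```text
time: 18.1
position: [0.6629, -0.3596, 0.2655]
eef_rot: [-1.973, -1.568, 0.519]
force: [0.4, -0.0, -0.0]
width: 0.0001
gripper_force: 0.0
```

```bash
python3 look.py w5
```

```text
[[ 0.0025  0.9932 -0.1161  0.6629]
 [ 0.0014  0.1161  0.9932 -0.3596]
 [ 1.     -0.0026 -0.0011  0.2655]]
yellow [320, 122, 36, 8, 177] [336.5, 125.2]
320 123 126 [np.float64(0.3352), np.float64(0.3316), np.float64(0.3334)]
323 123 127 [np.float64(0.3353), np.float64(0.3308), np.float64(0.333)]
326 123 127 [np.float64(0.3354), np.float64(0.3308), np.float64(0.3331)]
329 123 127 [np.float64(0.3354), np.float64(0.3309), np.float64(0.3332)]
332 123 127 [np.float64(0.3355), np.float64(0.331), np.float64(0.3333)]
335 123 127 [np.float64(0.3356), np.float64(0.3311), np.float64(0.3333)]
338 123 127 [np.float64(0.3357), np.float64(0.3312), np.float64(0.3334)]
341 123 128 [np.float64(0.3358), np.float64(0.3303), np.float64(0.3331)]
344 123 128 [np.float64(0.3359), np.float64(0.3304), np.float64(0.3332)]
347 123 129 [np.float64(0.336), np.float64(0.3296), np.float64(0.3328)]
350 123 128 [np.float64(0.3361), np.float64(0.3306), np.float64(0.3334)]
353 123 123 [np.float64(0.3362), np.float64(0.3353), np.float64(0.3358)]
red [346, 125, 20, 7, 96] [357.8, 127.8]
346 130 130 [np.float64(0.3296), np.float64(0.3287), np.float64(0.3291)]
349 130 130 [np.float64(0.3297), np.float64(0.3288), np.float64(0.3292)]
352 125 130 [np.float64(0.3344), np.float64(0.3289), np.float64(0.3316)]
355 125 130 [np.float64(0.3345), np.float64(0.329), np.float64(0.3317)]
358 125 130 [np.float64(0.3346), np.float64(0.3291), np.float64(0.3319)]
361 125 131 [np.float64(0.3347), np.float64(0.3283), np.float64(0.3315)]
364 125 130 [np.float64(0.3349), np.float64(0.3294), np.float64(0.3321)]
```

View pics/w5c.png

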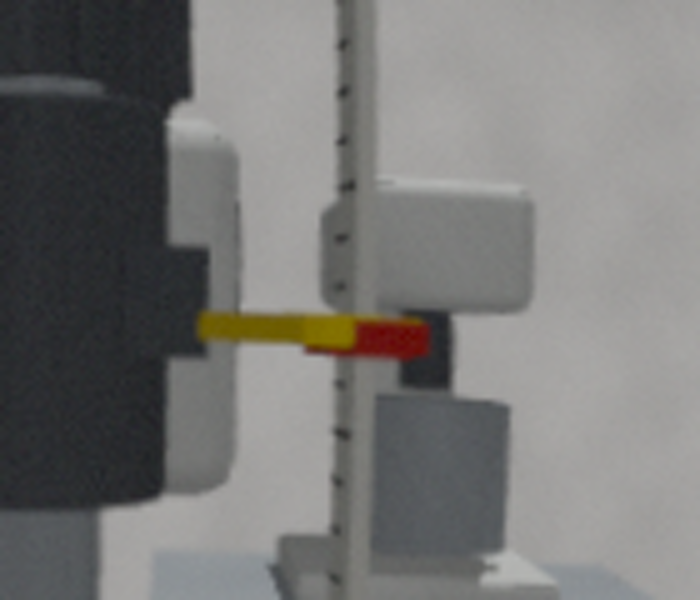

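The view shows the pointer (rows 315–350 of the crop) overlapping the marker (322–360), which puts it 1–2 mm high and within tolerance. The robot is clear of everything, so I'm handing in.

```bash
python3 -c "
from plant import env
print(env.close_job())"
```

```text
the job is handed in; nothing more can be done
None
```

The job is handed in: three gentle fingertip pushes on the wheel (about 4–5 N at the readings taken) brought the yellow pointer to about 1–2 mm above the middle of the red marker, by my last wrist-camera measurement, inside the 4 mm limit, with the robot clear of everything at about 18 s; the hand-in returned no verdict.

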